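Tip the hand stamp out of the tall tilting holder

ROBOT

A 6-joint arm with a two-finger parallel gripper is mounted at the origin on a cart in front of the work surface, level with it; the furniture and walls round the work are solid. World frame = base frame: x ahead of the robot, y to its left, z up, the work surface at z = 0. Lengths are in mm, angles in rad, forces in N, time in s.
With the tool pointing down it reaches from about 325 to 925 mm from the base axis. Payload 3.1 kg.
Tool frame: the origin (TCP) lies midway between the tips of the shut fingers; the grasp point (between the pads) lies 19 mm behind it; z points along the fingers, y is the line along which they close (so a half turn about z gives the same grasp; the last joint's range is limited). The gripper opens to 85 mm and grips with 20 to 120 N. Pads are 22 mm wide; open, the fingers measure 114 mm over their backs; the gripper's body (76 mm by 85 mm) begins 54 mm behind the grasp point. The pads swing forward as they close: fully open they stand 13 mm farther back than shut.
Start: joints at [1.218, 0.217, 1.613, -0, 1.311, -0.112], TCP at [149.03, 606.984, 208.8] pointing down, gripper open.
Joint ranges: [-2.75, 2.75], [-0.78, 2.1], [0.31, 2.55], [-1.13, 4.27], [0.13, 2.63], [-2.58, 2.58]. Speed limits (rad/s): [2.79, 2.79, 3.14, 3.14, 3.14, 3.14].

INTERFACE

Orientations are given as [roll, pitch, yaw] about the fixed x, y, z axes, in that order (R = Rz(yaw) Ry(pitch) Rx(roll)).
In Python, from workcell import readout, optics, order, finder gives the robot as it stands. The module is installed in compiled form; this text tells all that it offers.
- The arm moves only by the tool drive_tool, never from a script. Its argument "moves" is a list that holds one entry, the list of rows, each a list of 7 numbers: the shift along the tool's x, y, z in cm, then the turn, a rotation vector about the tool's x, y, z in degrees, then the opening, from 0 (shut) to 1 (fully open). A call has 1 to 8 rows; each row shifts and turns the commanded pose from where the row before left it, along the tool's axes as they then stand; what a row does not reach is not made up. A row lasts 1/10 s, in which the tool goes at most 50 mm and 8.59 degrees, less where a joint would pass 70% of its speed; a pose out of reach is approached as far as the arm can. A call is refused whole if a number of a shift passes 5 or a number of a turn 8.59, either way. A call with a gripper value outside its range is refused whole. The fingers move at their own pace and stop on an object; "squeeze" is the grip in N (left out, the last holds). Time passes only in rows, so rows that do not move let the fingers close. It gives the time, the measured TCP pose, the force, the opening and the grip force at its end, in the units of the state.
- readout.observe(): the state, without advancing time (a new reading comes with each control period).
- optics.camera(name): name is "scene" or "side" or "wrist"; returns (picture, depth): 480x640x3 uint8, red, green, blue; 480x640 float32, mm along the optical axis (not along the pixel's ray), 0 where there is no reading.
- optics.camera_params(name): a dict with "mtx" (3x3 intrinsics, pixels), "eye" and "attitude" of the camera in the world. Camera axes: x right, y down, z forward; pixel columns grow to the right and rows downward; lengths in mm; the calibration is good to about 2 mm. A picture is of the moment at which its call begins: read the wrist's pose just before it. camera_params takes no time and is no camera call; for the wrist camera it gives the pose at the moment of the call.
- order.finish_job(): hands the job in; it is judged then, once.
Trained networks look in the newest picture that a camera, given by its name, has taken for a name from the list of things; names that differ only in an ending like _2 or _b are one class to them, and where a whole thing is asked for, a point or a joint stands for the part that bears it (a point fixed in the world has none). Each returns a list of dicts, best first, with "p" (0 to 1); they miss things now and then, are a little off and sometimes report something else, mostly with a low value. They report only what shows in the picture. A call takes as long as a camera call.
- finder.trace(target, camera): "pixels" (480x640 bool, what is visible of it) and "centre" ([column, row] in pixels, amid what is visible of it).
The state is a dict: "time": time; "joint_pos": joint angles; "qd": joint speeds; "joint_torque": joint torques, N m; "tcp_pos": TCP position; "ee_rot": TCP orientation; "contact_force": force on the tool from outside, world axes, zero at the start; "moment": the same for the moment, N m; "width": opening from 0.0 (shut) to 1.0 (fully open); "gripper_force": force on a finger pad.
Only numpy, scipy, OpenCV 4.12 (cv2) and the standard library are available. Lean on these libraries where they do the work, as an engineer would, in place of code of your own. Each camera call takes 0.05 s, during which the arm holds its last target. There are 200 camera calls.

TASK

The wooden hand stamp has sunk to the bottom of the tall holder, too deep to reach. Push the top of the tall holder over towards its own tray, past level, and keep it tipped until the stamp has slid out into that tray; then let the holder swing back upright. Leave the short holder alone.

Things in the scene. Friction and masses are not known exactly. Their poses are not given: they have to be found in the camera images.
- tall_stand: fixed black stand of the tall holder. Origin on the desk straight below the hinge; z up, x towards its catch tray (the way the holder tips). Two steel uprights (22 mm along x, at y = +-36 mm, 161 mm high) carry the hinge, along y, 150 mm above the desk at x = 0. Tray: x = 24 to 196 mm, y = -50 to 50 mm outside, walls 4 mm thick, 26 mm high, floor 6 mm up. Foot plate back to x = -55 mm
- tall_holder (a joint): tilt of the tall holder, rad: 0 upright (stop), 1.57 level, 2.45 mouth steeply down over the tray (stop). Square aluminium tube 52 x 52 mm outside, 44 mm inside, 150 mm long, hinged at mid-length; mouth 225 mm above the desk when upright. A weak spring (under 2 N at the rim) swings it upright when let go. Held at 2.3 rad, the stamp slides out within about a second
- seal_stamp: wooden hand stamp, 22 x 30 x 60 mm, 50 g, standing at the bottom of the tall holder at first; origin at the centre of its foot, z along its length
- short_holder (a joint): tilt of the short holder, rad, 0 = upright. A like stand and tray, left or right of the tall one, with a tube only 90 mm long (52 x 52 mm outside), mouth 145 mm and hinge 100 mm above the desk, holding a small bottle; to be left alone

How it is judged (in metres and radians):
On the way, in this order (a step that is already met when the one before it is completed fails the run):
1. the tall holder is tipped level (value of joint tall_holder above 1.5 rad).
2. the stamp has slid out into the tall holder's tray (x of seal_stamp in the frame of tall_stand between 0.02 and 0.2 m and y of seal_stamp in the frame of tall_stand between -0.054 and 0.054 m and height (world z) of seal_stamp below 0.07 m), for 0.2 s.
At the end, for the whole second after the job is handed in: the stamp rests in the tall holder's tray (its foot within the tray's walls and less than 70 mm above the desk, moving slower than 30 mm/s), and both holders stand upright within 0.17 rad (10 degrees) (all of step 2 and linear speed of seal_stamp below 0.03 m/s and value of joint each of tall_holder, short_holder below 0.17 rad); the robot touches nothing.
It fails at once if the short holder is tipped by more than 0.5 rad (value of joint short_holder above 0.5 rad).
It also fails if it takes over 40 s, if anything falls off the work surface, if the arm or the gripper's body presses on something with over 40 N, if the wrist force passes 120 N, or if a joint passes its speed limit or range.

## Working session

There is one attempt and no reset: what is moved stays moved. The work goes in short steps, Python scripts to look and compute and a tool call to move; the robot and the scene stay as the last step left them, time stands still between calls to the robot, and variables do not carry over. Pictures are saved under pics/ and viewed, at most 10 in all, crops included, and the job is handed in when it is done.

Besides the shell and the picture viewer there is one more tool, called after "Emit:" as name(argument=value, ...) on one line, values as JSON. drive_tool: Moves the arm, as the interface text tells. Its arguments: {"type":"object","properties":{"moves":{"type":"array"},"squeeze":{"type":"number"}},"required":["moves"]}

```bash
mkdir -p pics
cat > h.py <<'E'
import numpy as np, cv2
from workcell import readout, optics, order, finder
from scipy.spatial.transform import Rotation as R
def cam(name):
    p=optics.camera_params(name); im,d=optics.camera(name); return im,d,p
def rot(p):
    a=np.array(p["attitude"],float)
    return a if a.shape==(3,3) else (R.from_euler('xyz',a).as_matrix() if a.size==3 else R.from_quat(a).as_matrix())
def cloud(d,p,mask=None):
    K=np.array(p["mtx"]); m=d>0
    if mask is not None: m&=mask
    v,u=np.nonzero(m); z=d[v,u]
    c=np.stack([(u-K[0,2])/K[0,0]*z,(v-K[1,2])/K[1,1]*z,z],1)
    return c@rot(p).T+np.array(p["eye"]),u,v
E
python3 - <<'E'
from h import *
s=readout.observe();print(s)
ims=[]
for n in("scene","side"):
    im,d,p=cam(n);print(n,p)
    ims.append(im)
    for t in("tall_stand","tall_holder","short_holder"):
        for r in finder.trace(t,n)[:2]:
            P,u,v=cloud(d,p,r["pixels"])
            print(n,t,round(r["p"],2),r["centre"],len(P),np.percentile(P,[2,50,98],axis=0).round() if len(P) else None)
    np.savez(f"{n}.npz",im=im,d=d)
    cv2.imwrite(f"pics/{n}.png",im[:,:,::-1])
E
```

```text
{'time': 0.0, 'joint_pos': array([ 1.21780264e+00,  2.17715961e-01,  1.61494143e+00,  1.10394122e-05,
        1.31131663e+00, -1.12163523e-01]), 'qd': array([ 0.0002534 , -0.00071345, -0.0010281 ,  0.00025445,  0.00011436,
       -0.00108456]), 'joint_torque': array([ 9.54229472e-04, -3.96846592e+01, -3.03852475e+01, -1.42120325e-05,
        9.85733554e-03,  1.99439893e-05]), 'tcp_pos': array([148.71636588, 606.14745407, 207.4882302 ]), 'ee_rot': array([-3.13922744e+00, -2.77138946e-04,  2.90075932e+00]), 'contact_force': array([ 0.2431612 , -0.23735283,  0.34043525]), 'moment': array([ 0.0022386 , -0.00060426, -0.01968733]), 'gripper_force': 0.0, 'width': 1.0017995770485741}
scene {'mtx': array([[587.92409804,   0.        , 320.28671047],
       [  0.        , 587.92409804, 241.24803602],
       [  0.        ,   0.        ,   1.        ]]), 'eye': array([  96.30068938, -522.00845955,  582.48552689]), 'attitude': array([-2.15789223,  0.01584648, -0.63444722])}
scene tall_stand 0.76 [387.9, 328.0] 17857 [[ 425. -177.    4.]
 [ 478. -128.   21.]
 [ 665.  -70.  224.]]
scene tall_holder 0.57 [371.1, 273.5] 6372 [[ 445. -136.   77.]
 [ 455. -125.  180.]
 [ 499.  -80.  226.]]
scene short_holder 0.86 [262.9, 218.8] 2237 [[456. 130.  60.]
 [475. 139. 121.]
 [511. 186. 146.]]
side {'mtx': array([[466.4276634 ,   0.        , 319.88360435],
       [  0.        , 466.4276634 , 246.76436759],
       [  0.        ,   0.        ,   1.        ]]), 'eye': array([ 161.11799688, -648.58788179,  454.97168583]), 'attitude': array([-1.98801155,  0.02691304, -0.43586298])}
side tall_stand 0.65 [377.7, 315.6] 11803 [[ 425. -179.    3.]
 [ 480. -130.   22.]
 [ 664.  -69.  223.]]
side tall_holder 0.9 [358.5, 252.3] 3906 [[ 444. -137.   80.]
 [ 457. -130.  176.]
 [ 496.  -82.  225.]]
side short_holder 0.95 [298.6, 227.3] 1211 [[455. 129.  59.]
 [476. 138. 119.]
 [508. 186. 145.]]
```

Run:
```python
from h import *
for n in("scene","side"):
    z=np.load(n+".npz");p=optics.camera_params(n)
    P,u,v=cloud(z["d"],p)
    b=(P[:,0]>380)&(P[:,0]<720)&(P[:,1]>-220)&(P[:,1]<-20)
    rim=P[b&(P[:,2]>219)]
    r=cv2.minAreaRect(rim[:,:2].astype(np.float32));print(n,"rim",r,rim[:,2].max())
    tr=P[b&(P[:,2]>23)&(P[:,2]<30)]
    r=cv2.minAreaRect(tr[:,:2].astype(np.float32));print("tray",r,cv2.boxPoints(r).round())
    pl=P[b&(P[:,2]>157)&(P[:,2]<163)];print(len(pl),np.percentile(pl,[2,50,98],axis=0).round())
```

```text
scene rim ((582.5338134765625, -83.6728515625), (293.49371337890625, 68.68156433105469), 12.295888900756836) 236.0365816644719
tray ((572.5121459960938, -89.48358917236328), (167.53834533691406, 213.42431640625), 81.9346694946289) [[ 455. -157.]
 [ 666. -187.]
 [ 690.  -22.]
 [ 479.    8.]]
449 [[ 445. -146.  157.]
 [ 470. -127.  160.]
 [ 719.  -24.  163.]]
side rim ((582.1071166992188, -83.1827392578125), (292.7674560546875, 70.69876098632812), 11.939255714416504) 235.2743259275955
tray ((575.047607421875, -90.88172912597656), (166.47569274902344, 220.15402221679688), 82.4383544921875) [[ 455. -159.]
 [ 673. -188.]
 [ 695.  -23.]
 [ 477.    6.]]
296 [[ 445. -146.  157.]
 [ 475. -129.  160.]
 [ 719.  -24.  163.]]
```

View pics/scene.png

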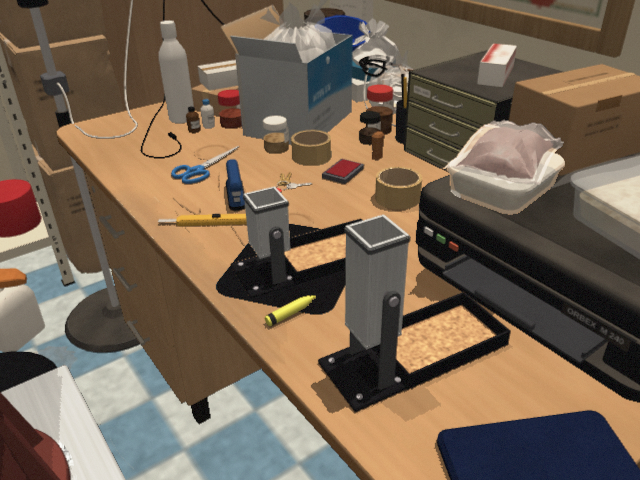

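The picture shows the tall holder's mouth at about (378,230) with its tray at about (455,335), running away from the robot. The printer is close beyond the tray, and the short holder is at about (266,215). I'll fit the rim and tray inside the networks' masks.

Run:
```python
from h import *
for n in("scene","side"):
    im,d,p=cam(n)
    k=np.ones((5,5),np.uint8)
    mh=finder.trace("tall_holder",n)[0]["pixels"]; ms=finder.trace("tall_stand",n)[0]["pixels"]
    f=lambda m:cv2.dilate(m.astype(np.uint8),k)>0
    P,_,_=cloud(d,p,f(mh)); rim=P[(P[:,2]>220)&(P[:,2]<230)&(P[:,0]<530)]
    r=cv2.minAreaRect(rim[:,:2].astype(np.float32));print(n,"rim",r,cv2.boxPoints(r).round().tolist())
    P,_,_=cloud(d,p,ms); t=P[(P[:,2]>22)&(P[:,2]<30)&(P[:,0]<690)]
    r=cv2.minAreaRect(t[:,:2].astype(np.float32));print("tray",r,cv2.boxPoints(r).round().tolist())
    P,_,_=cloud(d,p)  # obstacles around: height map max in 40mm cells
    X=np.arange(320,760,40);Y=np.arange(-280,280,40)
    if n=="scene":
        for x in X: print(x,[int(P[(abs(P[:,0]-x)<20)&(abs(P[:,1]-y)<20),2].max(initial=-1)) for y in Y])
```

```text
scene rim ((472.722900390625, -106.97256469726562), (58.27852249145508, 55.68522644042969), 82.16211700439453) [[441.0, -132.0], [496.0, -140.0], [504.0, -82.0], [449.0, -74.0]]
tray ((565.3753662109375, -120.39289093017578), (102.81832885742188, 207.39588928222656), 81.5750961303711) [[455.0, -156.0], [660.0, -186.0], [675.0, -85.0], [470.0, -54.0]]
320 [-1, -1, -1, -1, -1, -1, -1, -1, -1, -1, -1, -1, -1, -1]
360 [-1, 2, 2, 2, 2, 2, 2, 4, 2, 2, 2, 2, 2, 2]
400 [1, 3, 3, 9, 10, 3, 4, 3, 19, 15, 5, 6, 6, 2]
440 [20, 18, 3, 157, 226, 226, 10, 3, 21, 17, 145, 146, 11, 6]
480 [20, 20, 2, 163, 227, 227, 9, 3, 23, 7, 146, 146, 147, 6]
520 [20, 19, 3, 28, 9, 226, 1, 2, 7, 26, 145, 147, 145, 2]
560 [19, 2, 3, 29, 9, 27, -1, -1, 6, 28, 27, 9, 27, 6]
600 [16, 3, 2, 28, 9, 29, 2, 2, -1, 27, 9, 10, 28, 6]
640 [3, 3, 28, 28, 9, 28, 3, 3, 0, -1, 7, 27, 27, 4]
680 [148, 148, 148, 149, 148, 148, 217, 211, 146, -1, -1, 28, 2, 4]
720 [149, 149, 150, 150, 224, 234, 241, 232, 148, 2, -1, -1, 2, 3]
side rim ((472.4337463378906, -107.7327880859375), (57.609657287597656, 54.91020584106445), 81.37198638916016) [[441.0, -132.0], [495.0, -140.0], [504.0, -83.0], [450.0, -75.0]]
tray ((563.681884765625, -120.73046112060547), (101.93643951416016, 206.35084533691406), 82.01750183105469) [[454.0, -157.0], [659.0, -186.0], [673.0, -85.0], [469.0, -56.0]]
```

Stand frame: origin about (472.5, -107.3), yaw about -8.2°, and both cameras agree. My plan is to shut the fingers, lift, travel to behind the mouth at about (413,-99), and push there.

Emit:
drive_tool(moves=[[[0, 0, -4, 0, 0, 0, 0], [0, 0, -4, 0, 0, 0, 0], [0, 0, -4, 0, 0, 0, 0], [-3, -2.8, 0, 0, 0, 0, 0], [-3, -2.8, 0, 0, 0, 0, 0], [-3, -2.8, 0, 0, 0, 0, 0], [-3, -2.8, 0, 0, 0, 0, 0], [-3, -2.8, 0, 0, 0, 0, 0]]])

```text
time: 1.5
tcp_pos: [261.9, 433.9, 329.0]
ee_rot: [3.141, 0.0, 2.901]
contact_force: [0.9, -0.1, 0.3]
width: 0.0
gripper_force: 0.0
```

Emit:
drive_tool(moves=[[[-3, -2.8, 0, 0, 0, 0, 0], [-3, -2.8, 0, 0, 0, 0, 0], [-3, -2.8, 0, 0, 0, 0, 0], [-3, -2.8, 0, 0, 0, 0, 0], [-1.5, -3.7, 0, 0, 0, 0, 0], [-1.5, -3.7, 0, 0, 0, 0, 0], [-1.5, -3.7, 0, 0, 0, 0, 0], [0, 0, 0, 0, 0, 0, 0]]])

```text
time: 2.3
tcp_pos: [369.1, 175.7, 329.1]
ee_rot: [-3.14, 0.002, 2.894]
contact_force: [-0.2, 0.0, -0.0]
width: 0.001
gripper_force: 0.0
```

Emit:
drive_tool(moves=[[[-1.55, -3.67, 0, 0, 0, 0, 0], [-1.55, -3.67, 0, 0, 0, 0, 0], [-1.55, -3.67, 0, 0, 0, 0, 0], [-1.55, -3.67, 0, 0, 0, 0, 0], [-1.55, -3.67, 0, 0, 0, 0, 0], [-1.55, -3.67, 0, 0, 0, 0, 0], [-1.55, -3.67, 0, 0, 0, -6, 0], [0, 0, 0, 0, 0, 0, 0]]])

```text
time: 3.1
tcp_pos: [413.1, -99.3, 328.7]
ee_rot: [-3.14, 0.0, 3.002]
contact_force: [0.1, 1.0, 1.2]
width: -0.001
gripper_force: 0.0
```

Emit:
drive_tool(moves=[[[0, 0, 3, 0, 0, 0, 0], [0, 0, 3, 0, 0, 0, 0], [0, 0, 3, 0, 0, 0, 0], [0, 0, 3, 0, 0, 0, 0], [-1, 0, 0, 0, 0, 0, 0], [-1, 0, 0, 0, 0, 0, 0], [-0.6, 0, 0, 0, 0, 0, 0], [0, 0, 0, 0, 0, 0, 0]]])

```text
time: 3.9
tcp_pos: [440.9, -100.1, 211.3]
ee_rot: [-3.141, 0.004, 3.006]
contact_force: [-1.6, 0.4, 0.2]
width: 0.002
gripper_force: 0.0
```

Emit:
drive_tool(moves=[[[-1.0, 0, -0.2, 0, 0, 0, 0], [-1.1, 0, -0.2, 0, 0, 0, 0], [-1.3, -0.1, 0.2, 0, 0, 0, 0], [-1.3, -0.1, 0.3, 0, 0, 0, 0], [-1.1, 0, 0.7, 0, 0, 0, 0], [-1.1, 0, 0.7, 0, 0, 0, 0], [-1.0, 0, 1.0, 0, 0, 0, 0], [-1.0, 0, 1.0, 0, 0, 0, 0]]])

```text
time: 4.7
tcp_pos: [533.0, -115.3, 178.5]
ee_rot: [-3.14, 0.015, 3.005]
contact_force: [3.2, -0.6, 5.1]
width: 0.002
gripper_force: 2.2
```

Run:
```python
from h import *
s=readout.observe();d=s["tcp_pos"][:2]-[472.5,-107.3];print(s["tcp_pos"],d@[.9898,-.1426],d@[.1426,.9898],s["contact_force"])
im,_,_=cam("side");cv2.imwrite("pics/s2.png",im[100:460,150:630,::-1])
```

```text
[ 533.04620222 -115.25955483  178.49400632] 61.06366348018982 0.7555210670317474 [ 3.1962844  -0.64830183  5.1115394 ]
```

View pics/s2.png

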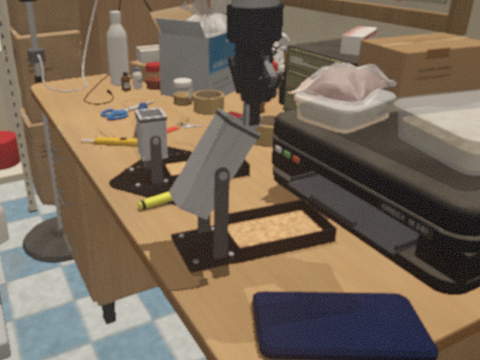

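Run:
```python
from h import *
im,d,p=cam("scene");cv2.imwrite("pics/s3.png",cv2.resize(im[120:420,260:580,::-1],None,fx=2,fy=2))
m=finder.trace("tall_holder","scene")[0]["pixels"]
P,_,_=cloud(d,p,m); q=P[:,:2]-[472.5,-107.3]
x=q@[.9898,-.1426];y=q@[.1426,.9898];z=P[:,2]-150
k=(y<-22)&(y>-32);  # near side face
r=cv2.minAreaRect(np.stack([x[k],z[k]],1).astype(np.float32));print(k.sum(),r,cv2.boxPoints(r).round().tolist())
print(readout.observe()["contact_force"])
```

```text
3551 ((1.7503662109375, 0.5254287719726562), (150.3529815673828, 57.23986053466797), 55.10990905761719) [[-65.0, -45.0], [-18.0, -78.0], [68.0, 46.0], [21.0, 79.0]]
[ 2.27853256 -0.37939279  2.04230857]
```

View pics/s3.png

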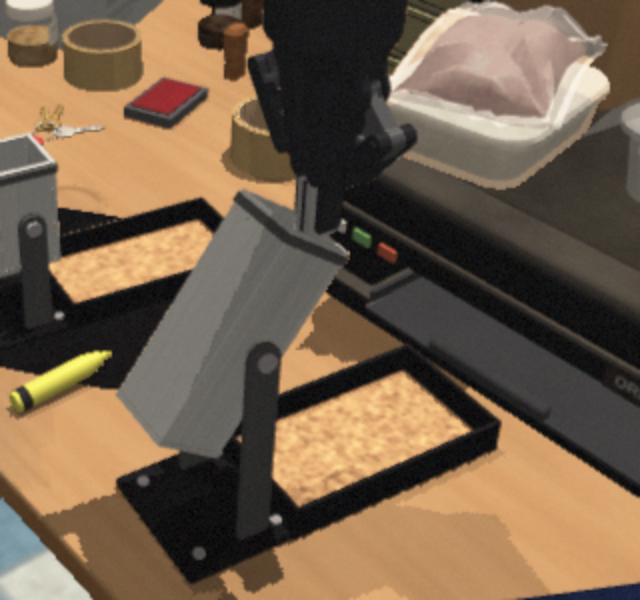

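Run:
```python
from h import *
s=readout.observe();print(s["time"],s["tcp_pos"],s["ee_rot"],s["contact_force"])
C=np.full((500,700,3),255,np.uint8)
for j,n in enumerate(("scene","side")):
    im,d,p=cam(n)
    P,u,v=cloud(d,p); q=P[:,:2]-[472.5,-107.3]
    x=q@[.9898,-.1426];y=q@[.1426,.9898];z=P[:,2]
    k=(x>-100)&(x<120)&(abs(y)<34)&(z>30)&(z<290)
    X=x[k];Y=y[k];Z=z[k]
    c=cv2.applyColorMap(np.clip((Y+34)/68*255,0,255).astype(np.uint8)[:,None],cv2.COLORMAP_JET)[:,0]
    for a,b,cc in zip(X,Z,c): cv2.circle(C,(int(50+j*340+(a+100)*1.3),int(470-b*1.5)),1,cc.tolist(),-1)
    f=(x>-100)&(x<150)&(abs(y)<40)&(z>190)&(z<245)&(im[v,u].max(1)<70)
    print(n,"finger-ish",f.sum(),[np.percentile(a[f],[5,50,95]).round() for a in(x,y,z)])
cv2.imwrite("pics/x.png",C)
```

```text
4.85 [ 528.51946913 -114.29937503  175.04479519] [-3.14104009  0.00342132  3.00540215] [ 2.27853256 -0.37939279  2.04230857]
scene finger-ish 793 [array([19., 47., 61.]), array([-27., -11.,  15.]), array([200., 222., 244.])]
side finger-ish 335 [array([20., 51., 61.]), array([-28., -12.,   2.]), array([201., 222., 243.])]
```

View pics/x.png

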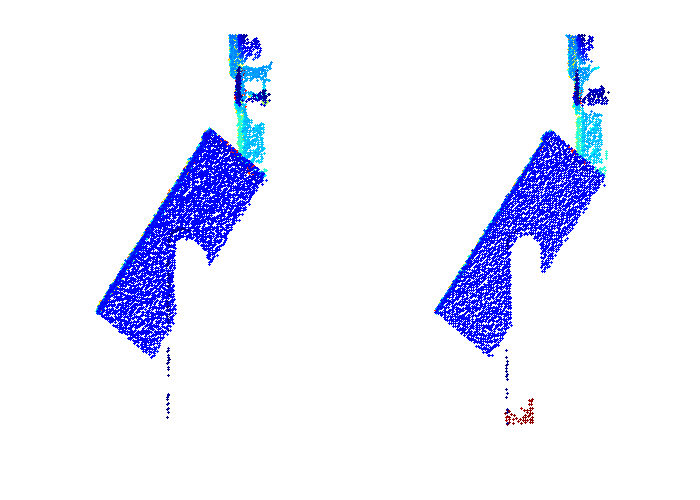

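The x–z projection shows the tube tilted only about 35°, with the finger standing inside the mouth against the front wall. So the real fingertip sits higher than the reported TCP, and it passed over the rear rim. I'll back out gently, then measure where the tip really is.

Emit:
drive_tool(moves=[[[1.3, 0, -0.9, 0, 0, 0, 0], [1.3, 0, -0.9, 0, 0, 0, 0], [1.3, 0, -0.9, 0, 0, 0, 0], [1.3, 0, -0.9, 0, 0, 0, 0], [0, 0, -3, 0, 0, 0, 0], [0, 0, -3, 0, 0, 0, 0], [0, 0, -3, 0, 0, 0, 0], [2, 0, 0, 0, 0, 0, 0]]])

```text
time: 5.75
tcp_pos: [457.2, -104.8, 304.8]
ee_rot: [-3.14, 0.008, 3.006]
contact_force: [-0.1, -0.2, 0.2]
width: 0.0
gripper_force: 0.0
```

Emit:
drive_tool(moves=[[[2.5, 0, 0, 0, 0, 0, 0], [2.5, 0, 0, 0, 0, 0, 0], [0, 0, 0, 0, 0, 0, 0]]])

```text
time: 6.05
tcp_pos: [402.3, -96.3, 299.1]
ee_rot: [3.141, -0.003, 3.005]
contact_force: [0.5, -0.1, 0.6]
width: 0.002
gripper_force: 0.0
```

```bash
cat > look.py <<'E'
from h import *
import sys
s=readout.observe();d=s["tcp_pos"][:2]-[472.5,-107.3];print(s["time"],"x'y'z",d@[.9898,-.1426],d@[.1426,.9898],s["tcp_pos"][2],s["contact_force"].round(1))
C=np.full((500,700,3),255,np.uint8)
for j,n in enumerate(("scene","side")):
    im,d,p=cam(n)
    P,u,v=cloud(d,p); q=P[:,:2]-[472.5,-107.3]
    x=q@[.9898,-.1426];y=q@[.1426,.9898];z=P[:,2]
    k=(x>-120)&(x<140)&(abs(y)<34)&(z>10)&(z<310)
    c=cv2.applyColorMap(np.clip((y[k]+34)/68*255,0,255).astype(np.uint8)[:,None],cv2.COLORMAP_JET)[:,0]
    for a,b,cc in zip(x[k],z[k],c): cv2.circle(C,(int(10+j*340+(a+120)*1.3),int(480-b*1.5)),1,cc.tolist(),-1)
    f=(x>-140)&(x<-28)&(abs(y)<40)&(z>150)&(z<300)
    if f.sum(): print(n,[np.percentile(a[f],[2,50,98]).round() for a in(x,y,z)])
cv2.imwrite(sys.argv[1],C)
E
python3 look.py pics/x2.png
```

```text
6.05 x'y'z -71.0412147348037 0.8942261478812541 299.10510803761747 [ 0.5 -0.1  0.6]
```

View pics/x2.png

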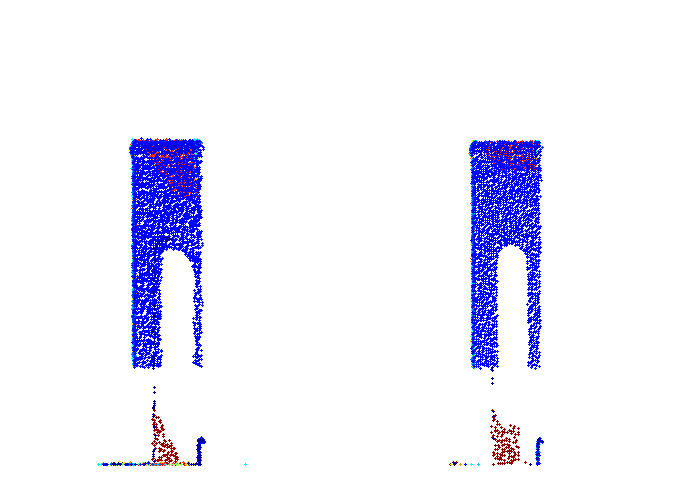

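The holder is upright again. With the TCP reading 299, nothing of the finger shows below 310, so the tip really is higher than reported. Next I'll measure that offset.

Run:
```python
from h import *
s=readout.observe();print(s["tcp_pos"],s["joint_pos"])
for n in("scene","side"):
    im,d,p=cam(n)
    P,u,v=cloud(d,p); q=P[:,:2]-[472.5,-107.3]
    x=q@[.9898,-.1426];y=q@[.1426,.9898];z=P[:,2]
    f=(x>-130)&(x<-10)&(abs(y)<60)&(z>240)&(z<450)
    for a in range(300,400,10):
        g=f&(z>=a)&(z<a+10); print(n,a,g.sum(),[np.percentile(w[g],[3,97]).round() for w in(x,y)] if g.sum() else "")
```

```text
[404.6562856  -96.88342856 299.56400203] [-4.04032875e-01 -3.17625028e-01  1.95723511e+00 -8.23863235e-07
  1.50213679e+00 -1.83833911e+00]
scene 300 0 
scene 310 0 
scene 320 109 [array([-79., -58.]), array([-11.,   5.])]
scene 330 243 [array([-80., -62.]), array([-13.,   6.])]
scene 340 245 [array([-80., -61.]), array([-14.,   6.])]
scene 350 274 [array([-80., -62.]), array([-14.,   6.])]
scene 360 195 [array([-82., -61.]), array([-30.,  24.])]
scene 370 554 [array([-81., -59.]), array([-36.,  32.])]
scene 380 503 [array([-85., -58.]), array([-46.,  41.])]
scene 390 724 [array([-85., -59.]), array([-53.,  47.])]
side 300 0 
side 310 0 
side 320 93 [array([-79., -58.]), array([-12.,   5.])]
side 330 154 [array([-79., -58.]), array([-14.,   5.])]
side 340 148 [array([-79., -58.]), array([-15.,   4.])]
side 350 157 [array([-79., -58.]), array([-15.,   2.])]
side 360 164 [array([-81., -58.]), array([-30.,  20.])]
side 370 294 [array([-81., -57.]), array([-38.,  27.])]
side 380 270 [array([-85., -57.]), array([-46.,  38.])]
side 390 360 [array([-85., -57.]), array([-55.,  44.])]
```

The true tip is about 24 mm higher than the TCP reading, while x and y agree. I'll correct for that: descend 12 cm so the tip is at about 204, then approach the rear face.

Emit:
drive_tool(moves=[[[0, 0, 3, 0, 0, 0, 0], [0, 0, 3, 0, 0, 0, 0], [0, 0, 3, 0, 0, 0, 0], [0, 0, 3, 0, 0, 0, 0], [-1, 0, 0, 0, 0, 0, 0], [-1, 0, 0, 0, 0, 0, 0], [-1.2, 0, 0, 0, 0, 0, 0], [0, 0, 0, 0, 0, 0, 0]]])

```text
time: 7.05
tcp_pos: [440.5, -102.5, 182.3]
ee_rot: [-3.14, 0.005, 3.006]
contact_force: [-0.2, -1.1, 0.8]
width: -0.0
gripper_force: 0.1
```

```bash
python3 look.py pics/x3.png
```

```text
7.05 x'y'z -32.352056730134265 0.22721584302431644 182.2989938728376 [-0.2 -1.1  0.8]
scene [array([-50., -43., -29.]), array([-38., -10.,  37.]), array([211., 265., 299.])]
side [array([-52., -45., -29.]), array([-37., -13.,  32.]), array([208., 258., 299.])]
```

Emit:
drive_tool(moves=[[[-1.2, 0, -0.3, 0, 0, 0, 0], [-1.2, 0, -0.3, 0, 0, 0, 0], [-1.2, 0, 0.2, 0, 0, 0, 0], [-1.2, 0, 0.2, 0, 0, 0, 0], [-1.0, 0, 0.6, 0, 0, 0, 0], [-1.0, 0, 0.7, 0, 0, 0, 0], [0, 0, 0, 0, 0, 0, 0]]])

```text
time: 7.85
tcp_pos: [505.6, -110.9, 167.8]
ee_rot: [3.142, 0.0, 3.006]
contact_force: [0.5, -0.5, 3.2]
width: -0.0
gripper_force: 1.3
```

```bash
python3 look.py pics/x4.png
```

```text
7.85 x'y'z 33.23685953123955 1.1745860570609172 167.75186318807107 [ 0.5 -0.5  3.2]
scene [array([-77., -52., -29.]), array([-26.,  -5.,  25.]), array([151., 159., 168.])]
side [array([-78., -51., -29.]), array([-27.,  -9.,  24.]), array([151., 158., 167.])]
```

View pics/x4.png

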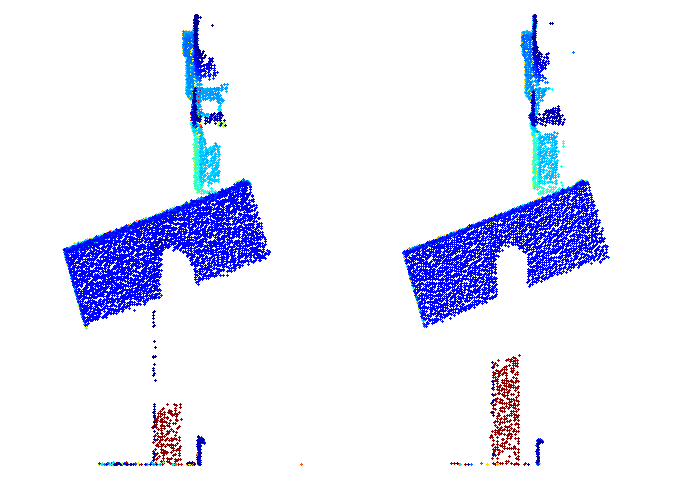

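The tube is at about 1.2 rad, with the tip pressing on its rear face as planned. I'll carry on past level.

Emit:
drive_tool(moves=[[[-0.9, 0, 0.9, 0, 0, 0, 0], [-0.9, 0, 0.9, 0, 0, 0, 0], [-0.7, 0, 0.8, 0, 0, 0, 0], [-0.7, 0, 0.9, 0, 0, 0, 0], [-0.7, 0, 0.9, 0, 0, 0, 0], [0.1, 0, 0.9, 0, 0, 0, 0], [0.1, 0, 0.8, 0, 0, 0, 0], [0, 0, 0, 0, 0, 0, 0]]])

```text
time: 8.75
tcp_pos: [540.6, -115.5, 106.2]
ee_rot: [3.141, -0.0, 3.005]
contact_force: [3.1, -0.6, -0.4]
width: 0.002
gripper_force: 1.1
```

Emit:
drive_tool(moves=[[[0.1, 0, 0.4, 0, 0, 0, 0], [0, 0, 0, 0, 0, 0, 0], [0, 0, 0, 0, 0, 0, 0], [0, 0, 0, 0, 0, 0, 0], [0, 0, 0, 0, 0, 0, 0], [0, 0, 0, 0, 0, 0, 0], [0, 0, 0, 0, 0, 0, 0], [0, 0, 0, 0, 0, 0, 0]]])

```text
time: 9.55
tcp_pos: [539.9, -115.4, 103.8]
ee_rot: [3.142, -0.0, 3.006]
contact_force: [0.3, 0.3, 1.9]
width: 0.001
gripper_force: 0.8
```

```bash
python3 look.py pics/x5.png
python3 - <<'E'
from h import *
im,d,p=cam("scene")
for r in finder.trace("seal_stamp","scene")[:2]:
    P,_,_=cloud(d,p,r["pixels"]);q=np.median(P,0);e=q[:2]-[472.5,-107.3];print(r["p"],r["centre"],e@[.9898,-.1426],e@[.1426,.9898],q[2])
a=cv2.imread("pics/x5.png");b=cv2.resize(im[180:420,300:540,::-1],(400,400))
cv2.imwrite("pics/x5b.png",np.hstack([a[50:450,:350],b]))
E
```

```text
9.55 x'y'z 67.85283926454798 1.5523981032859433 103.80176715825785 [0.3 0.3 1.9]
scene [array([-68., -46., -29.]), array([-27., -16.,  25.]), array([160., 199., 221.])]
side [array([-69., -45., -29.]), array([-27., -24.,  24.]), array([157., 195., 221.])]
0.71 [411.4, 344.2] 63.692949350770476 -7.535118559255505 25.703674334952268
```

View pics/x5b.png

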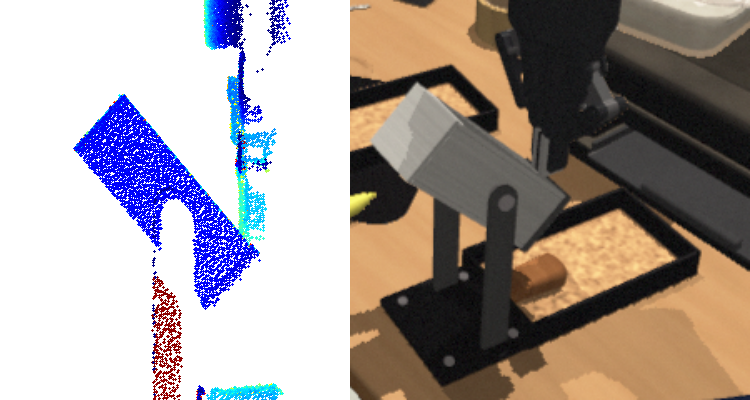

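The stamp is lying in the tall holder's tray (about (540,275) in the right panel). I'll retrace the path so the holder swings back gently.

Emit:
drive_tool(moves=[[[-0.2, 0, -1.2, 0, 0, 0, 0], [0, 0, -0.9, 0, 0, 0, 0], [1.0, 0, -1.3, 0, 0, 0, 0], [1.1, 0, -1.3, 0, 0, 0, 0], [0.9, 0, -0.9, 0, 0, 0, 0], [0.9, 0, -0.9, 0, 0, 0, 0], [1.0, 0, -0.7, 0, 0, 0, 0], [1.0, 0, -0.6, 0, 0, 0, 0]]])

```text
time: 10.55
tcp_pos: [482.3, -107.6, 182.0]
ee_rot: [3.142, -0.001, 3.006]
contact_force: [0.2, 0.6, 0.7]
width: -0.002
gripper_force: 0.1
```

Emit:
drive_tool(moves=[[[1.2, 0, -0.2, 0, 0, 0, 0], [1.2, 0, -0.2, 0, 0, 0, 0], [1.2, 0, 0.3, 0, 0, 0, 0], [1.2, 0, 0.3, 0, 0, 0, 0], [1.5, 0, 0, 0, 0, 0, 0], [1.5, 0, 0, 0, 0, 0, 0], [1.5, 0, -2, 0, 0, 0, 0], [0, 0, -3, 0, 0, 0, 0]]])

```text
time: 11.35
tcp_pos: [387.1, -93.7, 226.7]
ee_rot: [3.14, -0.008, 3.005]
contact_force: [1.2, 0.0, 0.5]
width: 0.002
gripper_force: 0.0
```

Emit:
drive_tool(moves=[[[0, 0, -3, 0, 0, 0, 0], [0, 0, -3, 0, 0, 0, 0], [0, 0, -2, 0, 0, 0, 0], [0, 0, 0, 0, 0, 0, 0], [0, 0, 0, 0, 0, 0, 0]]])

```text
time: 11.85
tcp_pos: [390.8, -95.0, 308.8]
ee_rot: [3.141, -0.001, 3.005]
contact_force: [0.1, 1.0, -0.9]
width: 0.002
gripper_force: 0.0
```

Run:
```python
from h import *
print(readout.observe()["time"],readout.observe()["tcp_pos"])
ims=[]
for n in("scene","side"):
    im,d,p=cam(n)
    for t in("seal_stamp","tall_holder","short_holder"):
        for r in finder.trace(t,n)[:1]:
            P,_,_=cloud(d,p,r["pixels"]);e=P[:,:2]-[472.5,-107.3]
            print(n,t,round(r["p"],2),[np.percentile(w,[3,50,97]).round() for w in(e@[.9898,-.1426],e@[.1426,.9898],P[:,2])])
    ims.append(cv2.resize(im[160:420,230:560,::-1],(400,315)))
cv2.imwrite("pics/end.png",np.hstack(ims))
```

```text
11.85 [390.80839151 -95.00266461 308.79864421]
scene seal_stamp 0.87 [array([38., 64., 84.]), array([-14.,  -8.,  10.]), array([14., 26., 29.])]
scene tall_holder 0.96 [array([-26., -15.,  25.]), array([-27., -21.,  24.]), array([ 84., 181., 225.])]
scene short_holder 0.85 [array([-52., -34.,  -1.]), array([238., 243., 292.]), array([ 58., 120., 146.])]
side seal_stamp 0.64 [array([31., 60., 84.]), array([-15., -10.,   9.]), array([10., 25., 28.])]
side tall_holder 0.8 [array([-26., -12.,  25.]), array([-27., -25.,  23.]), array([ 83., 175., 225.])]
side short_holder 0.66 [array([-53., -33.,  -2.]), array([238., 242., 293.]), array([ 58., 117., 145.])]
```

View pics/end.png

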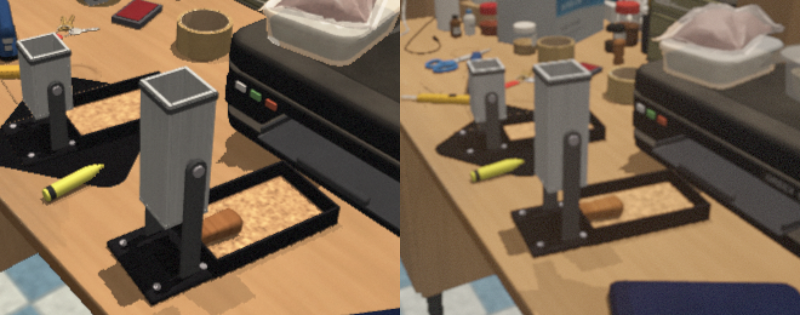

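Both holders are upright, the stamp lies flat inside the tray (x' about 30–85), and the robot is clear.

```bash
python3 -c "
from workcell import order
print(order.finish_job())"
```

```text
the job is handed in; nothing more can be done
None
```

I handed the job in with the stamp lying in the tall holder's tray and both holders upright; an earlier push went into the holder's mouth and tilted it only about 35°, so I backed out and pushed again, and I have no verdict from the judging.

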